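# Index the mould turntable to its lock

## Task

Turn the spring-loaded mould plate on the green stand until its white key is locked under the red hood, near the hood's white arrow: press the plate down so that the key can pass under the hood, then feel for the hidden notch that lies a little to one side or other of the arrow and let the plate spring fully back up into it. Don't force the plate, and leave the things around the stand where they are.

Things in the scene. Friction and masses are not known exactly. Their poses are not given: they have to be found in the camera images.
- base: green round cast stand, 200 mm across, fixed to the bench; origin at the centre of its underside on the plate's turning axis, z up, x points out below the white arrow on the red hood. The hood is an arc round the axis, 77 to 100 mm from it and 0.5 rad either side of x, underside 47 mm and top 62 mm over the bench, open to the plate beneath, with legs at its outer edge
- key (a point): white key: a block 12 mm wide, 8 mm thick, level with the plate, sticking out of its rim to 88 mm from the axis; a white line on the plate leads to it. Point on its top face, 80 mm from the axis. Plate up: it stops against the hood's ends; plate over 5 mm down: it passes under. Let up under the hood it slides along the underside and snaps up into the notch (4 mm play either side)
- post (a point): middle of the brass turning post, an upright pin 16 mm across, 30 mm tall (52 to 82 mm over the bench, plate up), on the plate 45 mm from the turning axis, opposite the key; it may be pushed from either side. The plate around it is flat and free (the four brass rings with black cups are flush)
- spindle (a joint): how far the plate is pressed down, m: 0 fully up, 0.008 at the hard stop. Spring: starts to yield at about 3 N, about 8 N at the stop; it lifts the plate when let go, but with the key under the hood outside the notch the plate stays about 4 mm down and can still be pushed round by the post with about 3 N; once in the notch it cannot be turned
- frit_jar_mid (a point): bystander: amber jar with white cap, 52 mm across, 70 mm tall; point at its centre
- paddle_mid (a point): bystander: black graphite paddle, 75 x 50 x 12 mm, with a 110 mm wooden handle; point where blade and handle meet, mid-thickness
- press_mid (a point): bystander: brass bead press, 48 mm across, 36 mm tall; point at its centre
- axis (a point): centre of the mould plate's top face when the plate is up, on the turning axis, 52 mm above the bench. The plate is a flat dark steel disc, 150 mm across, 8 mm thick, level; it turns without end either way about the vertical with a little friction (about 0.05 N m)
- arrow (a point): tip of the white arrow on the hood's top, 80 mm from the turning axis, 62 mm over the bench. In the hood's underside, unseen, is a notch 20 mm wide, open below, whose middle lies anywhere within 8 mm (0.1 rad) either side of the arrow: its place is found only by touch
Not all that is in view belongs to the job. Of the things like the base, leave any that is turquoise; of the rest the larger one is meant.

How it is judged:
By the outcome, as a careful person would: the job done as asked, in the order asked, and still so for the second after the job is handed in, with the robot touching nothing.
It also fails if it takes over 58 s, if anything falls off the work surface, if the arm or the gripper's body presses on something with over 40 N, if the wrist force passes 120 N, or if a joint passes its speed limit or range.

## Robot

A 6-joint arm with a two-finger parallel gripper is mounted at the origin on the work surface. World frame = base frame: x ahead of the robot, y to its left, z up, the work surface at z = 0. Lengths are in m, angles in degrees, forces in N, time in s.
With the tool pointing down it reaches from about 0.25 to 0.725 m from the base axis. Payload 9.7 kg.
Tool frame: the origin (TCP) lies on the centre line of the jaws, within the pads' length; the fingertips stand bot.nose_length ahead of it and the grasp point (between the pads) lies 11 mm behind it (bot.nose_length is the distance from the TCP to the fingertips, in m); z points along the fingers, y is the line along which they close (so a half turn about z gives the same grasp; the last joint's range is limited). The gripper opens to 85 mm and grips with 20 to 120 N. Pads are 22 mm wide; open, the fingers measure 114 mm over their backs; the gripper's body (76 mm by 85 mm) begins 54 mm behind the grasp point. The pads swing forward as they close: fully open they stand 13 mm farther back than shut.
Start: joints at [66.635, 4.979, 10.078, 95.1, 0, 90], TCP at [0.218, 0.505, 0.239] pointing down, gripper open.
Joint ranges: [-179.16, 179.16], [-48.56, 103.87], [-65.8, 70.77], [-126.05, 130.52], [-82.76, 87.17], [-180, 180]. Speed limits (degrees/s): [127.2, 127.2, 147.25, 180, 180, 180].

## Interface

Orientations are given as [roll, pitch, yaw] about the fixed x, y, z axes, in that order (R = Rz(yaw) Ry(pitch) Rx(roll)).
In Python, from workcell import bot gives the robot as it stands. The module is installed in compiled form; this text tells all that it offers.
- The arm moves only by the shell command python3 -m inch 'ROWS' [OPENING] [FORCE]. ROWS is JSON, a list of rows, each a list of 4 numbers: the shift along the world's x, y, z in cm, then the turn about the world's z in degrees. A call has exactly 8 rows; each row is the pose to reach, as a shift and turn from the pose commanded when the call began; what a row does not reach only later rows make up. A row lasts 1/8 s, in which the tool goes at most 62.5 mm and 10.7 degrees, less where a joint would pass 70% of its speed; a pose out of reach is approached as far as the arm can. A call with a gripper value outside its range is refused whole. OPENING is the finger opening in cm, from 0 to 8.54, set as the call begins (- or left out, the last holds). The fingers move at their own pace and stop on an object; FORCE is the grip in N (left out, the last holds). Time passes only in rows, so rows that repeat a pose let the fingers close, or fill a call up. It gives the time, the measured TCP pose, the force, the opening and the grip force at its end, in the units of the state.
- bot.get_obs(): the state, without advancing time (a new reading comes with each control period).
- bot.camera(name): name is "scene" or "top" or "wrist"; returns a dict with "img" (400x640x3 uint8, red, green, blue), "fovy" (degrees; the focal length in pixels is half the picture's height over the tangent of half this angle, whatever the lens; pixels are square), "cx", "cy" (the principal point, pixels), "dist" ([k1, k2, p1, p2, k3] as OpenCV has them; the pictures are not rectified), "R" (3x3) and "t" (3): a world point X has camera coordinates R X + t; the wrist camera has in their place "mount" (4x4, takes a point from camera to tool coordinates, whose origin is the TCP and whose axes are the flange's). Camera axes: x right, y down, z forward; pixel columns grow to the right and rows downward; lengths in m; the calibration is good to about 2 mm. A picture is of the moment at which its call begins: read the wrist's pose just before it. There is no depth.
- bot.job_done(): hands the job in; it is judged then, once.
Trained networks look in a picture, given as the dict that the camera call returned (one of the last four; its "shot" number tells which), for a name from the list of things; names that differ only in an ending like _2 or _b are one class to them, and where a whole thing is asked for, a point or a joint stands for the part that bears it (a point fixed in the world has none). Each returns a list of dicts, best first, with "score" (0 to 1); they miss things now and then, are a little off and sometimes report something else, mostly with a low value. They report only what shows in the picture. A call takes as long as a camera call. They do not tell look-alikes from the thing itself.
- bot.find_in(thing, picture): "point" ([column, row] in pixels, amid what is visible of it).
- bot.landmark_of(thing, picture): "point" ([column, row] in pixels: a listed point, or the origin of a listed thing).
The state is a dict: "time": time; "q": joint angles; "qd": joint speeds; "joint_efforts": joint torques, N m; "ee_pos": TCP position; "tcp_rot": TCP orientation; "wrist_force": force on the tool from outside, world axes, zero at the start; "torque": the same for the moment, N m; "opening": finger opening in m; "grasp_force": force on a finger pad.
Only numpy, scipy, OpenCV 4.12 (cv2) and the standard library are available. Lean on these libraries where they do the work, as an engineer would, in place of code of your own. Each camera call takes 0.05 s, during which the arm holds its last target. There are 200 camera calls.

## Working session

There is one attempt and no reset: what is moved stays moved. The work goes in short steps, Python scripts to look and compute and a shell command to move; the robot and the scene stay as the last step left them, time stands still between calls to the robot, and variables do not carry over. Pictures are saved under pics/ and viewed, at most 10 in all, crops included, and the job is handed in when it is done.

```bash
mkdir -p pics
cat > h.py <<'E'
from workcell import bot
import numpy as np, cv2
def K(c):
    f=200/np.tan(np.radians(c["fovy"])/2); return np.array([[f,0,c["cx"]],[0,f,c["cy"]],[0,0,1.]])
def toplane(c,p,z,R=None,t=None):
    R=c["R"] if R is None else R; t=c["t"] if t is None else t
    R=np.array(R);t=np.array(t)
    u=cv2.undistortPoints(np.array([[p]],float),K(c),np.array(c["dist"],float))[0,0]
    d=R.T@np.array([u[0],u[1],1]); o=-R.T@t
    return o+d*(z-o[2])/d[2]
def save(c,n): cv2.imwrite("pics/"+n,cv2.cvtColor(c["img"],cv2.COLOR_RGB2BGR))
E
python3 - <<'E'
from h import *
np.set_printoptions(precision=4,suppress=True)
o=bot.get_obs(); print(o["ee_pos"],o["tcp_rot"],o["wrist_force"],o["opening"],bot.nose_length)
Z=dict(base=0,key=.052,post=.082,axis=.052,arrow=.062,frit_jar_mid=.035,paddle_mid=.006,press_mid=.018)
for n in("top","scene"):
    c=bot.camera(n); save(c,n+"0.png")
    for k,z in Z.items():
        for d in bot.landmark_of(k,c)[:3]:
            print(n,k,round(d["score"],2),np.array(d["point"]).round(),toplane(c,d["point"],z))
E
```

```text
[0.2181 0.5047 0.2386] [-179.9229    0.0016  156.6353] [ 0.3666  0.2403 -0.21  ] 0.0853335083746602 0.008
top base 0.92 [359. 251.] [ 0.5493 -0.1009  0.    ]
top base 0.89 [263. 272.] [0.4998 0.1264 0.    ]
top base 0.63 [355. 219.] [ 0.6265 -0.0928  0.    ]
top key 0.87 [328. 274.] [ 0.4963 -0.0265  0.052 ]
top key 0.68 [255. 246.] [0.5589 0.1391 0.052 ]
top key 0.59 [321. 106.] [ 0.892  -0.0078  0.052 ]
top post 0.96 [376. 242.] [ 0.5659 -0.1308  0.082 ]
top post 0.6 [264. 288.] [0.4676 0.1128 0.082 ]
top post 0.58 [324. 155.] [ 0.7638 -0.0171  0.082 ]
top axis 0.93 [319. 140.] [ 0.8096 -0.0046  0.052 ]
top axis 0.78 [360. 254.] [ 0.5412 -0.0982  0.052 ]
top axis 0.61 [259. 271.] [0.5024 0.1292 0.052 ]
top arrow 0.74 [252. 249.] [0.551  0.1436 0.062 ]
top arrow 0.74 [320. 105.] [ 0.8922 -0.0069  0.062 ]
top arrow 0.61 [353. 219.] [ 0.6202 -0.0823  0.062 ]
top frit_jar_mid 0.85 [183. 266.] [0.5129 0.3049 0.035 ]
top paddle_mid 0.87 [471. 247.] [ 0.561  -0.3669  0.006 ]
top press_mid 0.88 [184. 204.] [0.6601 0.3168 0.018 ]
top press_mid 0.75 [182. 265.] [0.5158 0.3116 0.018 ]
top pre
[... 376 characters left out ...]
.96 [348. 232.] [ 0.7827 -0.0352  0.082 ]
scene post 0.93 [262. 209.] [ 0.5935 -0.1432  0.082 ]
scene post 0.8 [318. 166.] [0.5205 0.086  0.082 ]
scene axis 0.91 [268. 204.] [ 0.5489 -0.0999  0.052 ]
scene axis 0.85 [327. 173.] [0.5265 0.1129 0.052 ]
scene axis 0.73 [364. 247.] [ 0.8181 -0.018   0.052 ]
scene arrow 0.79 [348. 174.] [0.5773 0.1439 0.062 ]
scene arrow 0.79 [386. 258.] [ 0.8834 -0.0125  0.062 ]
scene arrow 0.24 [269. 221.] [ 0.6189 -0.1421  0.062 ]
scene frit_jar_mid 0.98 [374. 154.] [0.5118 0.3064 0.035 ]
scene paddle_mid 0.67 [176. 266.] [ 0.5665 -0.3701  0.006 ]
scene press_mid 0.69 [266. 204.] [ 0.5063 -0.0769  0.018 ]
scene press_mid 0.66 [415. 183.] [0.6779 0.309  0.018 ]
```

View pics/top0.png

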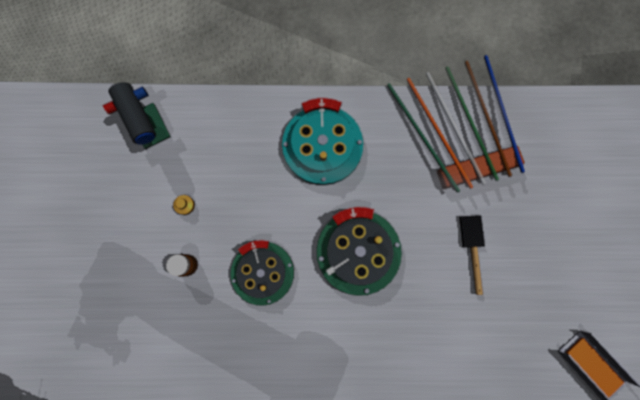

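View pics/scene0.png

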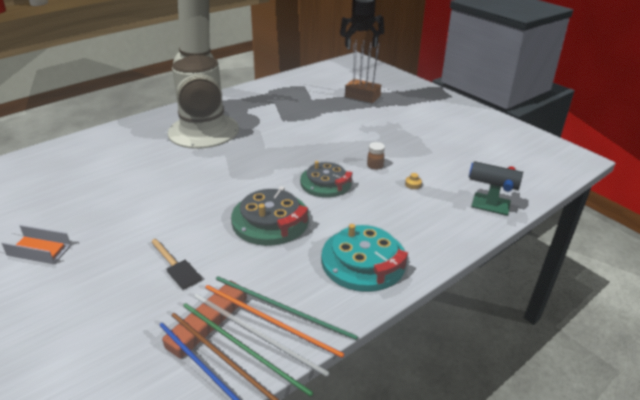

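The target is the large dark-plated green stand at top-view pixel (360,252). Its key is at (330,272), the post at (378,240) and the hood arrow at (353,212). The turquoise stand and the small green one are look-alikes. I'll move over the target and refine these with the wrist camera.

```bash
python3 -m inch '[[3,-5,0,8],[6,-10,0,16],[9,-15,0,24],[12,-20,0,32],[15,-25,0,38],[18,-30,0,44],[18,-32,0,50],[18,-32,0,55]]' 0 20
python3 -m inch '[[3,-5,0,0],[6,-10,0,0],[9,-15,0,0],[12,-20,0,0],[15,-25,0,0],[16,-30.5,0,0],[16,-30.5,0,0],[16,-30.5,0,0]]'
cat >> h.py <<'E'
from scipy.spatial.transform import Rotation as Ro
def wristcam():
    o=bot.get_obs(); c=bot.camera("wrist")
    T=np.eye(4); T[:3,:3]=Ro.from_euler("xyz",o["tcp_rot"],degrees=True).as_matrix(); T[:3,3]=o["ee_pos"]
    M=np.linalg.inv(T@np.array(c["mount"])); return c,M[:3,:3],M[:3,3],o
E
python3 - <<'E'
from h import *
np.set_printoptions(precision=4,suppress=True)
c,R,t,o=wristcam(); save(c,"w0.png"); print(o["ee_pos"],o["tcp_rot"],o["q"],o["wrist_force"],o["opening"])
Z=dict(base=0,key=.052,post=.082,axis=.052,arrow=.062)
for k,z in Z.items():
    for d in bot.landmark_of(k,c)[:2]: print(k,round(d["score"],2),np.array(d["point"]).round(),toplane(c,d["point"],z,R,t))
E
```

```text
time: 1.9
ee_pos: [0.3985, 0.1833, 0.2395]
tcp_rot: [-180.0, 0.0, -148.4]
wrist_force: [-0.8, -0.4, 0.2]
opening: 0.0
grasp_force: 0.0
time: 2.9
ee_pos: [0.558, -0.12, 0.2392]
tcp_rot: [180.0, -0.0, -148.4]
wrist_force: [0.4, 0.8, 0.5]
opening: 0.0001
grasp_force: 0.0
[ 0.558  -0.12    0.2392] [ 179.9711   -0.0066 -148.4036] [-12.1462   7.9016  13.2572  95.3804   0.0163 -43.7426] [0.3703 0.8405 0.4845] 0.00014481658621917217
base 0.74 [344. 163.] [ 0.548  -0.0965  0.    ]
base 0.64 [527. 228.] [0.5014 0.1285 0.    ]
key 0.8 [522. 286.] [0.5527 0.1294 0.052 ]
key 0.57 [428. 173.] [ 0.5065 -0.0324  0.052 ]
post 0.85 [305. 375.] [ 0.7518 -0.0214  0.082 ]
post 0.82 [297. 182.] [ 0.5706 -0.1368  0.082 ]
axis 0.69 [343. 176.] [ 0.5506 -0.0998  0.052 ]
axis 0.55 [548. 243.] [0.5006 0.1173 0.052 ]
arrow 0.94 [320. 252.] [ 0.6266 -0.0789  0.062 ]
arrow 0.78 [527. 292.] [0.5541 0.13   0.062 ]
```

View pics/w0.png

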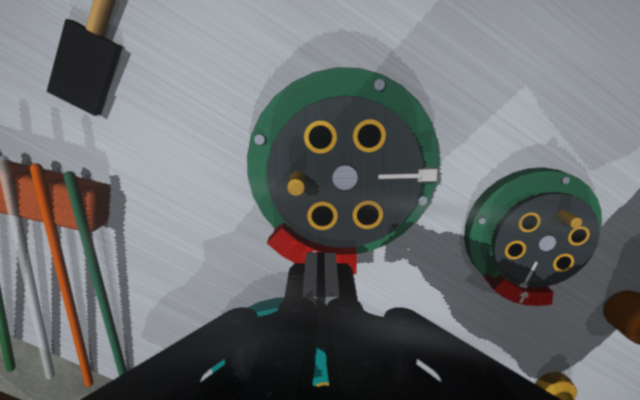

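```bash
python3 -m inch '[[1.7,-0.2,-3,0],[3.4,-0.4,-7,0],[3.4,-0.4,-12,0],[3.4,-0.4,-15,0],[3.4,-0.4,-17,0],[3.4,-0.4,-17.4,0],[3.4,-0.4,-17.4,0],[3.4,-0.4,-17.4,0]]'
python3 - <<'E'
from h import *
np.set_printoptions(precision=4,suppress=True)
c=bot.camera("top"); img=cv2.resize(c["img"][180:310,290:430],None,fx=4,fy=4,interpolation=cv2.INTER_CUBIC); c2=dict(img=img); save(c2,"t1.png")
A=np.array([.549,-.099]); th=-57.5
for k in range(0,121,10):
    a=np.radians(th-k); p=A+.045*np.array([np.cos(a),np.sin(a)])+.019*np.array([-np.sin(a),np.cos(a)]); print(k,p, (p-[.592,-.124])*100)
E
```

```text
time: 4.2
ee_pos: [0.5928, -0.1241, 0.0666]
tcp_rot: [-179.9, 0.1, -148.4]
wrist_force: [-0.5, -0.5, -0.5]
opening: 0.0001
grasp_force: 0.0
0 [ 0.5892 -0.1267] [-0.2797 -0.2744]
10 [ 0.5838 -0.1333] [-0.8226 -0.9304]
20 [ 0.5773 -0.1388] [-1.4711 -1.4821]
30 [ 0.5699 -0.1431] [-2.2055 -1.9128]
40 [ 0.562  -0.1461] [-3.0036 -2.2095]
50 [ 0.5536 -0.1476] [-3.8411 -2.3631]
60 [ 0.5451 -0.1477] [-4.6925 -2.3689]
70 [ 0.5367 -0.1463] [-5.5321 -2.2267]
80 [ 0.5287 -0.1434] [-6.3341 -1.941 ]
90 [ 0.5213 -0.1392] [-7.0744 -1.5203]
100 [ 0.5147 -0.1338] [-7.7304 -0.9774]
110 [ 0.5092 -0.1273] [-8.2821 -0.3289]
120 [ 0.5049 -0.1199] [-8.7128  0.4055]
```

View pics/t1.png

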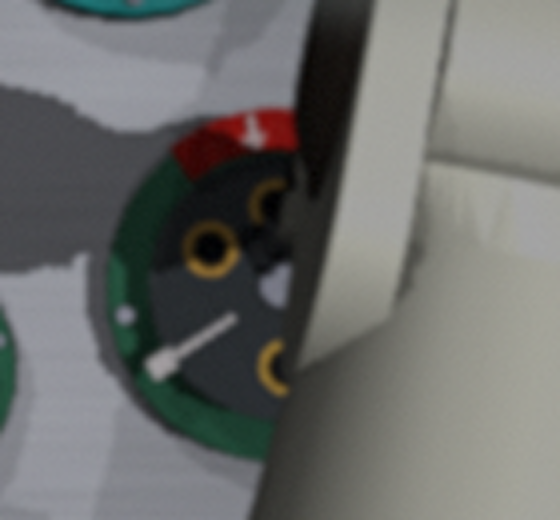

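```bash
python3 -m inch '[[-0.3,-0.3,-0.3,0],[-0.6,-0.65,-0.3,-5],[-0.8,-0.95,-0.3,-10],[-1.15,-1.2,-0.3,-15],[-1.45,-1.5,-0.3,-20],[-1.85,-1.7,-0.3,-25],[-2.2,-1.9,-0.3,-30],[-2.2,-1.9,-0.3,-30]]'
python3 - <<'E'
from h import *
np.set_printoptions(precision=4,suppress=True)
c=bot.camera("top")
A=np.array([.5465,-.0985])
for k,z in (("key",.052),("arrow",.062)):
    for d in bot.landmark_of(k,c)[:3]:
        p=toplane(c,d["point"],z); v=p[:2]-A; print(k,round(d["score"],2),p,np.hypot(*v),np.degrees(np.arctan2(v[1],v[0])))
E
```

```text
time: 5.25
ee_pos: [0.57, -0.1434, 0.0625]
tcp_rot: [-180.0, 0.0, -178.4]
wrist_force: [-0.3, 0.6, -0.4]
opening: 0.0001
grasp_force: 0.0
key 0.83 [ 0.5392 -0.0147  0.052 ] 0.08412822590567923 94.95879826926458
key 0.62 [0.5609 0.1415 0.052 ] 0.24040073043410606 86.57106857938759
arrow 0.97 [ 0.8964 -0.0016  0.062 ] 0.36305992575166557 15.47747914131728
arrow 0.92 [ 0.6248 -0.0834  0.062 ] 0.07975041802090901 10.89405576340179
arrow 0.74 [0.557  0.1443 0.062 ] 0.24302547291240223 87.51904437826617
```

```bash
python3 -m inch '[[-0.4,-0.15,0,-5],[-0.8,-0.3,0,-10],[-1.2,-0.4,0,-15],[-1.6,-0.45,0,-20],[-2.05,-0.45,0,-25],[-2.5,-0.45,0,-30],[-2.5,-0.45,0,-30],[-2.5,-0.45,0,-30]]'
python3 -m inch '[[0,0,-0.1,0],[0,0,-0.2,0],[0,0,-0.3,0],[0,0,-0.4,0],[0,0,-0.5,0],[0,0,-0.6,0],[0,0,-0.7,0],[0,0,-0.7,0]]'
```

```text
time: 6.4
ee_pos: [0.5452, -0.1476, 0.0622]
tcp_rot: [-180.0, -0.0, 151.8]
wrist_force: [0.6, -0.2, -0.2]
opening: -0.0003
grasp_force: 0.0
time: 7.4
ee_pos: [0.5452, -0.1477, 0.0554]
tcp_rot: [-180.0, 0.0, 151.6]
wrist_force: [-0.6, -0.2, 2.9]
opening: -0.0
grasp_force: 1.3
```

```bash
python3 -m inch '[[0,0,-0.1,0],[0,0,-0.2,0],[0,0,-0.2,0],[0,0,-0.2,0],[0,0,-0.2,0],[0,0,-0.2,0],[0,0,-0.2,0],[0,0,-0.2,0]]'
python3 -m inch '[[0,0,-0.1,0],[0,0,-0.2,0],[0,0,-0.2,0],[0,0,-0.2,0],[0,0,-0.2,0],[0,0,-0.2,0],[0,0,-0.2,0],[0,0,-0.2,0]]'
```

```text
time: 8.4
ee_pos: [0.5452, -0.1476, 0.0533]
tcp_rot: [-180.0, 0.0, 151.6]
wrist_force: [-0.1, -1.4, 3.3]
opening: 0.0001
grasp_force: 1.9
time: 9.4
ee_pos: [0.5452, -0.1477, 0.0515]
tcp_rot: [-180.0, 0.0, 151.6]
wrist_force: [-1.1, -0.7, 6.5]
opening: 0.0002
grasp_force: 3.0
```

```bash
python3 -m inch '[[0,0,-0.1,0],[0,0,-0.1,0],[0,0,-0.1,0],[0,0,-0.1,0],[0,0,-0.1,0],[0,0,-0.1,0],[0,0,-0.1,0],[0,0,-0.1,0]]'
cat > f.py <<'E'
from h import *
F=[];T=[]
for i in range(6):
    bot.camera("wrist"); o=bot.get_obs(); F.append(o["wrist_force"]);T.append(o["torque"])
print(np.mean(F,0).round(2),np.mean(T,0).round(3),np.array(o["ee_pos"]).round(4),o["time"])
E
python3 f.py
```

```text
time: 10.4
ee_pos: [0.5455, -0.1478, 0.0511]
tcp_rot: [180.0, 0.1, 151.6]
wrist_force: [-0.8, -0.5, 9.6]
opening: -0.0003
grasp_force: 4.8
[-1.25 -1.01  9.55] [-0.099  0.356  0.034] [ 0.5455 -0.1478  0.0511] 10.7
```

```bash
python3 -m inch '[[0,0,0.05,0],[-0.42,0.06,0.05,-5],[-0.84,0.14,0.05,-10],[-1.25,0.27,0.05,-15],[-1.64,0.43,0.05,-20],[-2.02,0.63,0.05,-25],[-2.38,0.85,0.05,-30],[-2.38,0.85,0.05,-30]]'
python3 f.py
python3 - <<'E'
from h import *
np.set_printoptions(precision=4,suppress=True)
c=bot.camera("top")
save(dict(img=cv2.resize(c["img"][180:310,290:430],None,fx=4,fy=4,interpolation=cv2.INTER_CUBIC)),"t2.png")
A=np.array([.5465,-.0985])
for k,z in (("key",.046),("arrow",.062)):
    for d in bot.landmark_of(k,c)[:3]:
        p=toplane(c,d["point"],z); v=p[:2]-A; print(k,round(d["score"],2),p,np.hypot(*v),np.degrees(np.arctan2(v[1],v[0])))
E
```

```text
time: 11.7
ee_pos: [0.5216, -0.139, 0.0513]
tcp_rot: [179.9, 0.0, 121.6]
wrist_force: [-1.1, -0.2, 7.9]
opening: 0.0003
grasp_force: 3.7
[-1.3  -0.07  7.74] [ 0.055  0.221 -0.002] [ 0.5216 -0.1391  0.0513] 12.0
key 0.64 [0.5567 0.1365 0.046 ] 0.2351832035885078 87.52031865634574
arrow 0.9 [0.5464 0.1419 0.062 ] 0.2404313231340931 90.02763322225393
arrow 0.81 [ 0.6234 -0.0807  0.062 ] 0.07896502732593084 13.028855415192206
arrow 0.76 [ 0.8887 -0.0078  0.062 ] 0.3540068891184816 14.842102152437421
```

View pics/t2.png

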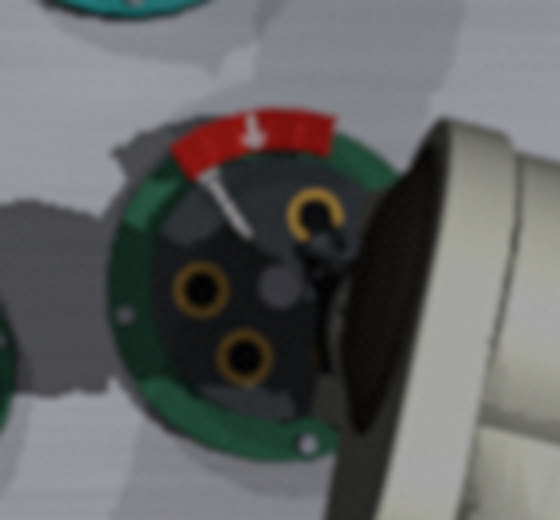

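```bash
python3 -m inch '[[-0.14,0.1,0,-2],[-0.28,0.21,0,-4],[-0.28,0.21,0,-4],[-0.28,0.21,0.2,-4],[-0.28,0.21,0.4,-4],[-0.28,0.21,0.6,-4],[-0.28,0.21,0.8,-4],[-0.28,0.21,1.0,-4]]'
python3 f.py
python3 - <<'E'
import numpy as np
A=np.array([.549,-.099]); th=-57.5
f=lambda k:(lambda a:A+.045*np.array([np.cos(a),np.sin(a)])+.019*np.array([-np.sin(a),np.cos(a)]))(np.radians(th-k))
for k in range(94,126,2): print(k,((f(k)-f(94))*100).round(2))
E
```

```text
time: 13.15
ee_pos: [0.5182, -0.137, 0.0605]
tcp_rot: [-180.0, -0.0, 117.6]
wrist_force: [0.6, -1.0, -0.4]
opening: 0.0
grasp_force: 0.5
[-0.08 -0.15  0.26] [-0.086  0.011  0.005] [ 0.5185 -0.137   0.0607] 13.45
94 [0. 0.]
96 [-0.13  0.11]
98 [-0.26  0.22]
100 [-0.38  0.34]
102 [-0.5   0.46]
104 [-0.62  0.59]
106 [-0.73  0.72]
108 [-0.83  0.85]
110 [-0.93  0.99]
112 [-1.03  1.13]
114 [-1.12  1.27]
116 [-1.21  1.42]
118 [-1.29  1.57]
120 [-1.36  1.72]
122 [-1.44  1.88]
124 [-1.5   2.04]
```

```bash
python3 -m inch '[[-0.06,0.05,0,-1],[-0.13,0.11,0,-2],[-0.19,0.16,0,-3],[-0.26,0.22,0,-4],[-0.32,0.28,0,-5],[-0.38,0.34,0,-6],[-0.38,0.34,0,-6],[-0.38,0.34,0,-6]]'
python3 f.py
```

```text
time: 14.45
ee_pos: [0.5146, -0.1335, 0.0607]
tcp_rot: [-180.0, -0.0, 111.6]
wrist_force: [0.3, -2.6, 0.5]
opening: -0.0001
grasp_force: 1.3
[ 0.79 -2.14  0.46] [-0.45  -0.117 -0.007] [ 0.5146 -0.1336  0.0607] 14.75
```

```bash
python3 -m inch '[[-0.03,0.03,0,-0.5],[-0.06,0.06,0,-1],[-0.09,0.09,0,-1.5],[-0.12,0.12,0,-2],[-0.15,0.15,0,-2.5],[-0.18,0.18,0,-3],[-0.18,0.18,0,-3],[-0.18,0.18,0,-3]]'
python3 f.py
python3 -m inch '[[-0.03,0.03,0,-0.5],[-0.06,0.06,0,-1],[-0.09,0.1,0,-1.5],[-0.12,0.13,0,-2],[-0.12,0.13,0,-2],[-0.12,0.13,0,-2],[-0.12,0.13,0,-2],[-0.12,0.13,0,-2]]'
python3 f.py
```

```text
time: 15.75
ee_pos: [0.5129, -0.1318, 0.0608]
tcp_rot: [-180.0, -0.0, 108.6]
wrist_force: [0.3, -3.3, 0.9]
opening: -0.0001
grasp_force: 1.4
[ 0.43 -2.43  0.5 ] [-0.534 -0.058  0.014] [ 0.5129 -0.1318  0.0607] 16.05
time: 17.05
ee_pos: [0.5117, -0.1305, 0.0608]
tcp_rot: [-180.0, -0.0, 106.6]
wrist_force: [0.4, -2.5, 0.1]
opening: -0.0003
grasp_force: 1.3
[ 0.61 -2.43  0.43] [-0.483 -0.134  0.015] [ 0.5117 -0.1305  0.0608] 17.35
```

```bash
python3 -m inch '[[-0.03,0.03,0,-0.5],[-0.06,0.06,0,-1],[-0.09,0.1,0,-1.5],[-0.11,0.13,0,-2],[-0.11,0.13,0,-2],[-0.11,0.13,0,-2],[-0.11,0.13,0,-2],[-0.11,0.13,0,-2]]'
python3 f.py
python3 -m inch '[[-0.03,0.03,0,-0.5],[-0.05,0.07,0,-1],[-0.08,0.1,0,-1.5],[-0.1,0.13,0,-2],[-0.1,0.13,0,-2],[-0.1,0.13,0,-2],[-0.1,0.13,0,-2],[-0.1,0.13,0,-2]]'
python3 f.py
```

```text
time: 18.35
ee_pos: [0.5106, -0.1292, 0.0607]
tcp_rot: [-180.0, -0.0, 104.6]
wrist_force: [1.9, -3.5, -0.6]
opening: -0.0004
grasp_force: 1.5
[ 0.86 -2.51  0.35] [-0.532 -0.207 -0.011] [ 0.5106 -0.1292  0.0608] 18.65
time: 19.65
ee_pos: [0.5096, -0.1279, 0.0608]
tcp_rot: [-180.0, -0.0, 102.6]
wrist_force: [-0.2, -3.7, 0.4]
opening: 0.0001
grasp_force: 1.3
[ 0.84 -2.93  0.31] [-0.52  -0.117  0.009] [ 0.5096 -0.1279  0.0608] 19.95
```

```bash
python3 -m inch '[[-0.03,0.03,0,-0.5],[-0.05,0.07,0,-1],[-0.07,0.1,0,-1.5],[-0.1,0.14,0,-2],[-0.1,0.14,0,-2],[-0.1,0.14,0,-2],[-0.1,0.14,0,-2],[-0.1,0.14,0,-2]]'
python3 f.py
python3 - <<'E'
from h import *
c=bot.camera("top")
save(dict(img=cv2.resize(c["img"][180:310,290:430],None,fx=4,fy=4,interpolation=cv2.INTER_CUBIC)),"t3.png")
E
```

```text
time: 20.95
ee_pos: [0.5086, -0.1265, 0.0608]
tcp_rot: [-180.0, -0.0, 100.6]
wrist_force: [0.0, -0.0, -0.4]
opening: 0.0002
grasp_force: 0.0
[ 0.32  0.14 -0.26] [0.017 0.01  0.006] [ 0.5086 -0.1265  0.0608] 21.25
```

View pics/t3.png

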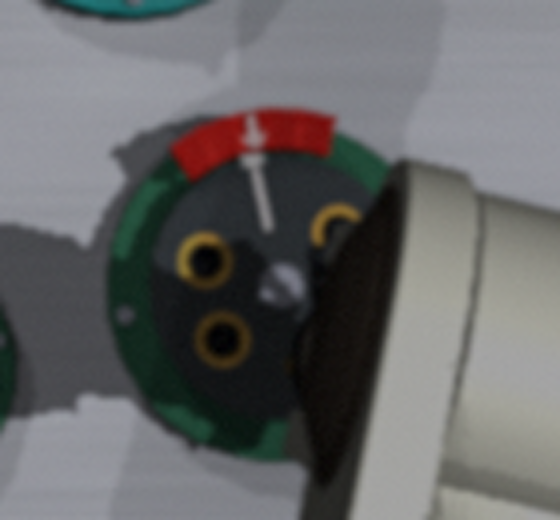

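Force fell from 2.9 N to 0, so the key seems to have snapped in. The line now points at (247,155), close to the arrow. I'll check the plate height with a light touch: at about TCP 0.0583 there should be contact only if the plate is fully up.

```bash
python3 -m inch '[[0,0,-0.1,0],[0,0,-0.2,0],[0,0,-0.25,0],[0,0,-0.25,0],[0,0,-0.25,0],[0,0,-0.25,0],[0,0,-0.25,0],[0,0,-0.25,0]]'
python3 f.py
```

```text
time: 22.3
ee_pos: [0.5087, -0.1265, 0.0583]
tcp_rot: [180.0, 0.0, 100.6]
wrist_force: [0.4, 0.5, 0.5]
opening: -0.0002
grasp_force: 0.5
[ 0.6  -0.49  0.92] [-0.047 -0.036 -0.006] [ 0.5086 -0.1265  0.0583] 22.6
```

```bash
python3 -m inch '[[0,0,-0.05,0],[0,0,-0.1,0],[0,0,-0.1,0],[0,0,-0.1,0],[0,0,-0.1,0],[0,0,-0.1,0],[0,0,-0.1,0],[0,0,-0.1,0]]'
python3 f.py
```

```text
time: 23.6
ee_pos: [0.5086, -0.1265, 0.0573]
tcp_rot: [180.0, 0.0, 100.6]
wrist_force: [-0.3, -1.1, 1.4]
opening: -0.0001
grasp_force: 0.8
[-0.09 -0.57  1.5 ] [-0.11  -0.107 -0.007] [ 0.5086 -0.1265  0.0573] 23.9
```

```bash
python3 -m inch '[[0,0,0.3,0],[0.3,-0.4,0.4,0],[0.5,-0.7,1.5,0],[0.5,-0.7,4,0],[0.5,-0.7,8,0],[-3,-0.7,12,0],[-8,-0.7,16,0],[-12,-0.7,16,0]]'
python3 - <<'E'
from h import *
np.set_printoptions(precision=4,suppress=True)
c=bot.camera("top")
a=cv2.resize(c["img"][195:310,300:420],None,fx=4,fy=4,interpolation=cv2.INTER_CUBIC)
s=bot.camera("scene"); b=cv2.resize(s["img"][170:250,220:320],None,fx=3.2,fy=5.75/1.25*0+3.2,interpolation=cv2.INTER_CUBIC)
im=np.zeros((460,800,3),np.uint8); im[:460,:480]=a; im[:256,480:800]=b
save(dict(img=im),"t4.png")
for k,z in dict(key=.052,arrow=.062,post=.082,axis=.052,frit_jar_mid=.035,paddle_mid=.006,press_mid=.018).items():
    for d in bot.landmark_of(k,c)[:2]: print(k,round(d["score"],2),toplane(c,d["point"],z))
E
```

```text
time: 24.9
ee_pos: [0.3882, -0.1339, 0.221]
tcp_rot: [179.7, 0.1, 100.6]
wrist_force: [-0.5, -0.7, -0.3]
opening: 0.0002
grasp_force: 0.0
key 0.97 [ 0.8862 -0.0121  0.052 ]
key 0.8 [ 0.6209 -0.0744  0.052 ]
arrow 0.76 [0.5455 0.1437 0.062 ]
arrow 0.63 [ 0.6189 -0.0822  0.062 ]
post 0.91 [ 0.7619 -0.0151  0.082 ]
post 0.81 [0.463  0.1167 0.082 ]
axis 0.81 [ 0.5432 -0.0984  0.052 ]
axis 0.81 [ 0.8109 -0.0131  0.052 ]
frit_jar_mid 0.68 [0.5138 0.3095 0.035 ]
paddle_mid 0.66 [ 0.5629 -0.3661  0.006 ]
press_mid 0.55 [0.661  0.3271 0.018 ]
```

View pics/t4.png

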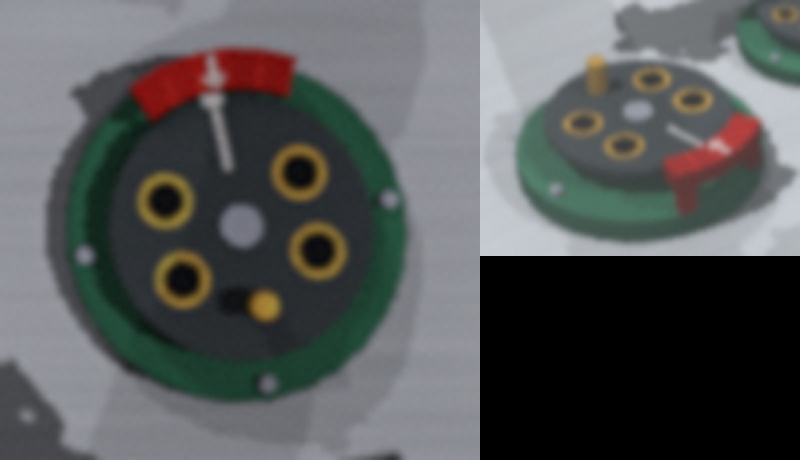

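The line leads to the arrow at (212,90). The touch test met the plate about 58.5 mm up (TCP), its fully raised height, so the key is in the notch. The neighbouring things haven't moved.

```bash
python3 -c "
from workcell import bot
print(bot.job_done())"
```

```text
the job is handed in; nothing more can be done
None
```

I pressed the plate, turned it and let its key spring up into the hidden notch near the arrow, then handed the job in after about 25 s; the lock shows by a drop in push force and a touch at the plate's raised height, though I did not push sideways to test it.

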